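Load the indexed display carousel with tumblers

ROBOT

A 6-joint arm with a two-finger parallel gripper is mounted at the origin on the work surface. World frame = base frame: x ahead of the robot, y to its left, z up, the work surface at z = 0. Lengths are in m, angles in rad, forces in N, time in s.
With the tool pointing down it reaches from about 0.3 to 0.775 m from the base axis. Payload 14.6 kg.
Tool frame: the origin (TCP) lies at the very end of the fingers, on their centre line; the grasp point (between the pads) lies 19 mm behind it (arm.tcp_to_grasp is the distance from the TCP to the grasp point, in m); z points along the fingers, y is the direction in which the jaws open and shut (so a half turn about z gives the same grasp; the last joint's range is limited). The gripper opens to 85 mm and grips with 20 to 120 N. Pads are 22 mm wide; open, the fingers measure 114 mm over their backs; the gripper's body (76 mm by 85 mm) begins 54 mm behind the grasp point. The pads swing forward as they close: fully open they stand 13 mm farther back than shut.
Start: joints at [-1.351, 0.3, 1.521, -0, 1.321, -0.067], TCP at [0.156, -0.528, 0.231] pointing down, gripper open.
Joint ranges: [-3.03, 3.03], [-0.79, 2.21], [0.23, 2.52], [-1.04, 4.18], [0, 3.07], [-2.55, 2.55]. Speed limits (rad/s): [2.22, 2.22, 2.57, 3.14, 3.14, 3.14].

INTERFACE

Orientations are given as [roll, pitch, yaw] about the fixed x, y, z axes, in that order (R = Rz(yaw) Ry(pitch) Rx(roll)).
In Python, from cell import state, snapshot, camera_info, arm gives the robot as it stands. The module is installed in compiled form; this text tells all that it offers.
- The arm moves only by the shell command python3 -m creep 'ROWS' [OPENING] [FORCE]. ROWS is JSON, a list that holds one entry, the list of rows, each a list of 4 numbers: the shift along the tool's x, y, z in mm, then the turn about the tool's z in rad. A call has 1 to 12 rows; each row shifts and turns the commanded pose from where the row before left it, along the tool's axes as they then stand; what a row does not reach is not made up. A row lasts 1/10 s, in which the tool goes at most 50 mm and 8.59 degrees, less where a joint would pass 70% of its speed; a pose out of reach is approached as far as the arm can. A call is refused whole if a number of a shift passes 50 or a number of a turn 0.15, either way. A call with a gripper value outside its range is refused whole. OPENING is the opening, from -1 (shut) to 1 (fully open), set as the call begins (- or left out, the last holds). The fingers move at their own pace and stop on an object; FORCE is the grip in N (left out, the last holds). Time passes only in rows, so rows that do not move let the fingers close. It gives the time, the measured TCP pose, the force and the opening at its end, in the units of the state.
- state(): the state, without advancing time (a new reading comes with each control period).
- snapshot(name): name is "scene" or "top" or "wrist"; returns (picture, depth): 384x512x3 uint8, red, green, blue; 384x512 float32, m along the optical axis (not along the pixel's ray), 0 where there is no reading.
- camera_info(name): a dict with "fx", "fy", "cx", "cy" (pixels), "k1" (the pictures are not rectified: a ray, as slopes to the right and down, at radius r is drawn at 1 + k1 r^2 times it, then the intrinsics apply), "R" (3x3) and "t" (3): a world point X has camera coordinates R X + t; the wrist camera has in their place "tool_from_camera" (4x4, takes a point from camera to tool coordinates, whose origin is the TCP and whose axes are the flange's). Camera axes: x right, y down, z forward; pixel columns grow to the right and rows downward; lengths in m; the calibration is good to about 2 mm. A picture is of the moment at which its call begins: read the wrist's pose just before it. camera_info takes no time and is no camera call.
- arm.finish_job(): hands the job in, once; it reports no verdict.
The state is a dict: "t": time; "joint_pos": joint angles; "qvel": joint speeds; "joint_torque": joint torques, N m; "position": TCP position; "eef_rot": TCP orientation; "contact_force": force on the tool from outside, world axes, zero at the start; "torque": the same for the moment, N m; "finger_gap": opening from 0.0 (shut) to 1.0 (fully open).
Only numpy, scipy, OpenCV 4.12 (cv2) and the standard library are available. Lean on these libraries where they do the work, as an engineer would, in place of code of your own. Each camera call takes 0.05 s, during which the arm holds its last target. There are 200 camera calls.

TASK

Load the display carousel: slide every frosted tumbler on the counter up the ramp, through the entry and into a bay of its own, keeping it upright and never lifting it off the surface it stands on. Move the carousel on by its red spring plunger: pull the knob up, turn the disc to the next hole and let the pin snap in, one hole at a time, from the first hole to the fourth and last, where it is to stay locked with all the glasses standing inside and the entry closed off. Leave the black gift box, the tea cup and the bowl where they are.

Things in the scene. Friction and masses are not known exactly. Their poses are not given: they have to be found in the camera images.
- axis (a point): Carousel axis, 4 mm above the counter (top of the disc). Frame of the fixed base: z up, -y points out through the entry. A fixed ring, 20 mm high, 122 to 150 mm radius (inner wall opens to 136 mm beside the entry), surrounds the disc save for the 66 mm wide entry at -y. Four pin holes in its top at 136 mm radius, 22.5, 67.5, 112.5, 157.5 degrees from +x towards +y (first to fourth).
- entry (a point): Outer, lower edge of the entry ramp, at counter level on the entry's centre line, 205 mm from the axis. From here a 66 mm wide ramp rises 4.5 mm over 55 mm to a level landing 27 mm long, half a millimetre above the disc. Guide walls 12 mm high stand on both sides, 66 mm apart, flaring to about 100 mm at this outer edge.
- carousel (a joint): Angle of the disc about its vertical axis, rad, growing counter-clockwise seen from above; 0, 0.785, 1.571 and 2.356 in the first to fourth hole, with about 0.015 of play to either side. Starts in the first hole. Stiff to turn (0.15 N m); stays where it is left. It stops at -0.04 and 2.40.
- plunger (a joint): Lift of the spring plunger, m: 0 fully home in a hole, 0.022 at its upper stop. The pin clears the ring from 0.010. The spring pulls it down with 4 N at 0, 6.5 N at 0.010. Between holes the pin rides on the ring at about 0.010 and drops into the next hole by itself.
- knob (a point): Centre of the plunger's red knob, an upright cylinder 30 mm in diameter and 28 mm tall, 66 mm above the counter when the plunger is home, rising with it. It sits at the end of a steel bar that turns with the disc: 136 mm from the axis, at the angle of 22.5 degrees plus joint carousel in the frame of point axis. Under it are a housing 24 mm in diameter up to 46 mm above the counter and the 22 mm wide bar, 22 to 30 mm above the counter.
- bay0 (a point): Centre of the first bay, marked by a gold disc on the turning disc (4 mm above the counter, 85 mm from the axis; turns with the disc). It faces the entry when joint carousel reads 0.0. The bay is a 45 degree sector open to the outside between low walls 16 to 18 mm high (above the counter); the green hub (54 mm radius) stops a glass 80 mm from the axis. A glass stands in the bay when its centre is within 20 mm of this point.
- bay1 (a point): Centre of the second bay, marked by a gold disc on the turning disc (4 mm above the counter, 85 mm from the axis; turns with the disc). It faces the entry when joint carousel reads 0.785. The bay is a 45 degree sector open to the outside between low walls 16 to 18 mm high (above the counter); the green hub (54 mm radius) stops a glass 80 mm from the axis. A glass stands in the bay when its centre is within 20 mm of this point.
- bay2 (a point): Centre of the third bay, marked by a gold disc on the turning disc (4 mm above the counter, 85 mm from the axis; turns with the disc). It faces the entry when joint carousel reads 1.571. The bay is a 45 degree sector open to the outside between low walls 16 to 18 mm high (above the counter); the green hub (54 mm radius) stops a glass 80 mm from the axis. A glass stands in the bay when its centre is within 20 mm of this point.
- glass_a_mid (a point): Frosted glass tumbler with a gold band and a thin green stripe; a straight cylinder 52 mm in diameter and 68 mm tall, about 0.22 kg, most of it in the thick base, standing upright on the counter. The point is its centre, 34 mm above its foot; z is up along it. None if this glass is absent.
- glass_b_mid (a point): Frosted glass tumbler with a gold band and a thin green stripe; a straight cylinder 52 mm in diameter and 68 mm tall, about 0.22 kg, most of it in the thick base, standing upright on the counter. The point is its centre, 34 mm above its foot; z is up along it. None if this glass is absent.
- glass_c_mid (a point): Frosted glass tumbler with a gold band and a thin green stripe; a straight cylinder 52 mm in diameter and 68 mm tall, about 0.22 kg, most of it in the thick base, standing upright on the counter. The point is its centre, 34 mm above its foot; z is up along it. None if this glass is absent.
- gift_box: Bystander: closed black gift box with a blank paper label, 102 by 102 by 80 mm, origin under its centre. Leave alone.
- tea_cup: Bystander: brown tea cup, 72 mm across the rim, 55 mm tall, origin under its centre. Leave alone.
- bowl: Bystander: frosted glass bowl with a gold band, 94 mm across, 50 mm tall, origin under its centre. Leave alone.

How it is judged:
On the way, in this order (a step that is already met when the one before it is completed fails the run):
1. the pin has snapped into the second hole (value of joint carousel between 0.7454 and 0.8254 rad and value of joint plunger below 0.003 m), for 0.2 s.
2. the pin has snapped into the third hole (value of joint carousel between 1.5308 and 1.6108 rad and value of joint plunger below 0.003 m), for 0.2 s.
3. the pin has snapped into the fourth hole (value of joint carousel between 2.3162 and 2.3962 rad and value of joint plunger below 0.003 m), for 0.2 s.
At the end, for the whole second after the job is handed in: The plunger is home (lift under 3 mm) in the fourth hole (carousel within 0.04 rad of 2.356); every glass present stands upright (tilt under 0.1 rad), at rest, with its centre within 20 mm of the centre of a bay (all of step 3 and (horizontal distance between glass_a_mid and bay0 below 0.02 m or horizontal distance between glass_a_mid and bay1 below 0.02 m or horizontal distance between glass_a_mid and bay2 below 0.02 m) and angle between each of glass_a_mid, glass_b_mid, glass_c_mid's own z axis and vertical below 0.1 rad and linear speed of each of glass_a, glass_b, glass_c below 0.02 m/s and (horizontal distance between glass_b_mid and bay0 below 0.02 m or horizontal distance between glass_b_mid and bay1 below 0.02 m or horizontal distance between glass_b_mid and bay2 below 0.02 m) and (horizontal distance between glass_c_mid and bay0 below 0.02 m or horizontal distance between glass_c_mid and bay1 below 0.02 m or horizontal distance between glass_c_mid and bay2 below 0.02 m)); the robot touches nothing.
It fails at once if a glass is lifted: its centre more than 13 mm above its height when it stands on the disc (height (world z) of any of glass_a_mid, glass_b_mid, glass_c_mid above 0.051 m).
It fails at once if a bystander (gift box, tea cup or bowl) moved by more than 20 mm (distance of any of gift_box, tea_cup, bowl from where it was at the start of the episode above 0.02 m).
Of glass_a, glass_b, glass_c only 2 to 3 are there at a start; the rules pass over those that are not, and their reading is None.
At some moment in a run one of glass_a, glass_b, glass_c may be knocked a few centimetres aside while the robot is not near it.
Once in a run the grip may slacken for a moment while it holds something.
It also fails if it takes over 210 s, if anything falls off the work surface, if the arm or the gripper's body presses on something with over 40 N, if the wrist force passes 120 N, or if a joint passes its speed limit or range.

## Working session

There is one attempt and no reset: what is moved stays moved. The work goes in short steps, Python scripts to look and compute and a shell command to move; the robot and the scene stay as the last step left them, time stands still between calls to the robot, and variables do not carry over. Pictures are saved under pics/ and viewed, about 12 in all and at most 16, crops included, and the job is handed in when it is done.

```bash
mkdir -p pics; ls
python3 - <<'E'
from cell import *
import cv2
s=state();print({k:(v if not hasattr(v,'round') else v) for k,v in s.items()})
for n in("scene","top"):
    p,d=snapshot(n);cv2.imwrite(f"pics/{n}0.png",p[:,:,::-1]);print(n,camera_info(n))
    import numpy as np;np.savez(f"{n}0.npz",p=p,d=d)
print(camera_info("wrist"))
E
```

```text
pics
{'t': 0.0, 'joint_pos': array([-1.35060747e+00,  3.00499031e-01,  1.52157890e+00,  1.12761452e-05,
        1.32069840e+00, -6.66116359e-02]), 'qvel': array([-0.00163605,  0.00156152, -0.00050971,  0.000316  ,  0.00071594,
       -0.00175364]), 'joint_torque': array([-6.16677189e-04, -5.43500984e+01, -3.61795700e+01, -6.01220918e-06,
        3.95931245e-03, -3.02126477e-05]), 'position': array([ 0.1555296 , -0.52731002,  0.23070692]), 'eef_rot': array([-3.14041233e+00, -8.96857707e-05,  2.86797645e-01]), 'contact_force': array([0.49320007, 0.76221121, 0.06091624]), 'torque': array([ 0.01307091, -0.00496413,  0.03155237]), 'finger_gap': 1.0028971694253903}
scene {'fx': 366.6961128447873, 'fy': 366.6961128447873, 'cx': 261.37875078833383, 'cy': 189.52777584641618, 'k1': -0.06981315176663011, 'R': array([[ 0.05063428,  0.99860257, -0.01513527],
       [ 0.67127174, -0.04525011, -0.73982882],
       [-0.73947983,  0.02730082, -0.67262489]]), 't': array([-0.06310789, -0.34555654,  1.37723604])}
top {'fx': 427.21797920730455, 'fy': 427.21797920730455, 'cx': 247.1979747582063, 'cy': 194.86892540356084, 'k1': -0.09014099089768143, 'R': array([[-0.02766675, -0.99940542,  0.02057563],
       [-0.98814087,  0.02423326, -0.15162573],
       [ 0.15103696, -0.02452661, -0.9882238 ]]), 't': array([0.03441783, 0.60925803, 1.07489243])}
{'fx': 303.173579361958, 'fy': 303.173579361958, 'cx': 254.4770946606374, 'cy': 191.7217636416498, 'k1': -0.020630450413644568, 'tool_from_camera': array([[-8.70394455e-04, -9.63003177e-01, -2.69488632e-01,
         6.81589710e-02],
       [ 9.99997794e-01, -3.22998796e-04, -2.07557426e-03,
        -5.49196259e-04],
       [ 1.91174011e-03, -2.69489844e-01,  9.63001334e-01,
        -1.43061642e-01],
       [ 0.00000000e+00,  0.00000000e+00,  0.00000000e+00,
         1.00000000e+00]])}
```

View pics/scene0.png

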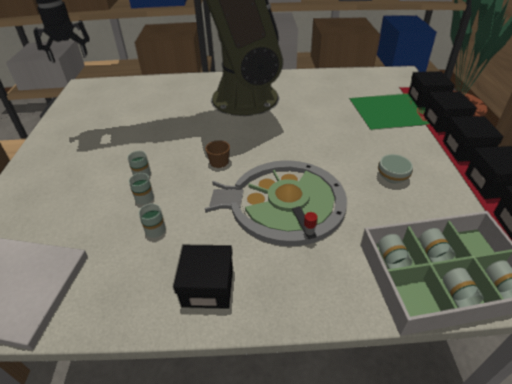

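View pics/top0.png

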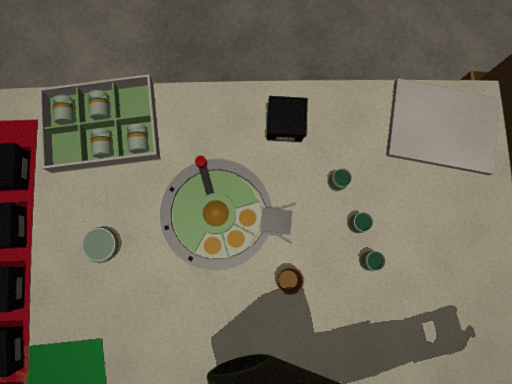

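```bash
cat > h.py <<'E'
import numpy as np,cv2
from cell import *
def K(c): return np.array([[c['fx'],0,c['cx']],[0,c['fy'],c['cy']],[0,0,1.]])
def rays(c,uv):
    uv=np.asarray(uv,float).reshape(-1,1,2)
    r=cv2.undistortPoints(uv,K(c),np.array([c['k1'],0,0,0,0.]))[:,0]
    return np.c_[r,np.ones(len(r))]
def pose(c,s=None):
    """camera->world R,t"""
    if 'R' in c: return c['R'].T,-c['R'].T@c['t']
    from scipy.spatial.transform import Rotation as Ro
    R=Ro.from_euler('xyz',s['eef_rot']).as_matrix();T=c['tool_from_camera']
    return R@T[:3,:3],R@T[:3,3]+s['position']
def onplane(c,uv,z,s=None):
    R,t=pose(c,s);d=rays(c,uv)@R.T
    return t+d*((z-t[2])/d[:,2])[:,None]
def cloud(c,d,s=None):
    h,w=d.shape;u,v=np.meshgrid(np.arange(w),np.arange(h))
    R,t=pose(c,s);return ((rays(c,np.c_[u.ravel(),v.ravel()])*d.reshape(-1,1))@R.T+t).reshape(h,w,3)
def circ(P):
    A=np.c_[2*P[:,:2],np.ones(len(P))];x=np.linalg.lstsq(A,(P[:,:2]**2).sum(1),rcond=None)[0]
    return x[:2],np.sqrt(x[2]+x[:2]@x[:2])
E
python3 - <<'E'
from h import *
for n in("top","scene"):
    z=np.load(n+"0.npz");p=z['p'];d=z['d'];c=camera_info(n);X=cloud(c,d)
    hsv=cv2.cvtColor(p,cv2.COLOR_RGB2HSV)
    print(n,'counter z',np.median(X[300:330,100:200,2]) if n=="top" else '')
    red=(((hsv[...,0]<6)|(hsv[...,0]>174))&(hsv[...,1]>180)&(hsv[...,2]>80)).astype(np.uint8)
    k,l,st,ce=cv2.connectedComponentsWithStats(red)
    for i in range(1,k):
        if 15<st[i,4]<900: print('red',st[i],ce[i].round(1),onplane(c,ce[i],.08)[0].round(4),'med',np.median(X[l==i],0).round(4))
    # raised blobs from depth
    m=((X[...,2]>.03)&(X[...,2]<.1)&(X[...,0]>.2)&(X[...,0]<.9)&(d>0)).astype(np.uint8)
    k,l,st,ce=cv2.connectedComponentsWithStats(m)
    for i in range(1,k):
        if st[i,4]>40:
            Q=X[l==i];zt=np.percentile(Q[:,2],95);T=Q[Q[:,2]>zt-.008]
            print('blob',st[i],'ztop',zt.round(3),'ctr',T.mean(0).round(4),'ext',(Q[:,:2].max(0)-Q[:,:2].min(0)).round(3))
    print('ring')
    g=(hsv[...,0]<30)&(hsv[...,0]>8)&(hsv[...,1]>120)&(hsv[...,2]>120)
    k,l,st,ce=cv2.connectedComponentsWithStats(g.astype(np.uint8))
    for i in range(1,k):
        if 30<st[i,4]<900: print('gold',st[i],ce[i].round(1),onplane(c,ce[i],.004)[0].round(4))
E
```

```text
top counter z 0.0002505949939870522
red [195 156  11  11  87] [200.3 160.9] [0.6962 0.1377 0.08  ] med [0.6954 0.1381 0.0804]
red [ 24 353   4  13  20] [ 24.9 359. ] [0.2078 0.5803 0.08  ] med [0.1923 0.6196 0.0032]
red [  0 367  28  16 187] [ 15.3 376.1] [0.166 0.605 0.08 ] med [0.1436 0.6427 0.0024]
blob [  39   91  119   80 2361] ztop 0.062 ctr [0.7735 0.4221 0.0586] ext [0.207 0.323]
blob [ 88  93  21  26 445] ztop 0.059 ctr [0.869  0.4228 0.0553] ext [0.063 0.055]
blob [ 52  95  21  28 496] ztop 0.059 ctr [0.8633 0.5226 0.0555] ext [0.071 0.056]
blob [ 267   96   41   44 1634] ztop 0.084 ctr [ 0.8139 -0.0921  0.0803] ext [0.11  0.109]
blob [127 124  20  28 502] ztop 0.059 ctr [0.7748 0.3135 0.0556] ext [0.072 0.053]
blob [ 90 128  21  29 510] ztop 0.059 ctr [0.7657 0.4124 0.0553] ext [0.073 0.056]
blob [   0  143   27   47 1137] ztop 0.095 ctr [0.7012 0.6398 0.0921] ext [0.115 0.071]
blob [195 155  15  26 184] ztop 0.083 ctr [0.6983 0.1377 0.0805] ext [0.058 0.033]
blob [329 167  23  22 368] ztop 0.069 ctr [ 0.6475 -0.2285  0.0671] ext [0.052 0.052]
blob [ 196  179   40   54 100
[... 1683 characters left out ...]
2294  0.0642] ext [0.054 0.05 ]
blob [294 205  24  32 316] ztop 0.081 ctr [0.7014 0.1385 0.0787] ext [0.103 0.042]
blob [ 362  211  150   94 6416] ztop 0.06 ctr [0.7859 0.4027 0.0557] ext [0.207 0.316]
blob [ 173  245   60   57 3020] ztop 0.081 ctr [ 0.8212 -0.0915  0.0796] ext [0.108 0.11 ]
blob [443 268  38  32 680] ztop 0.057 ctr [0.872  0.4213 0.0544] ext [0.06  0.051]
ring
gold [282 175  15   5  55] [288.9 176.8] [0.474  0.1164 0.004 ]
gold [259 179  15  10 101] [265.7 183.1] [0.4964 0.0499 0.004 ]
gold [280 185  16  17 194] [288.  192.4] [0.5377 0.1072 0.004 ]
gold [248 193  16  11 136] [255.3 198.2] [0.5546 0.0192 0.004 ]
gold [459 281  14   5  35] [465.5 283.3] [0.8476 0.4561 0.004 ]
```

Run:
```python
import cv2
a=cv2.imread('pics/top0.png')[145:300,150:400];cv2.imwrite('pics/c1.png',cv2.resize(a,None,fx=3.2,fy=3.2,interpolation=cv2.INTER_CUBIC))
```

```text
(no output)
```

View pics/c1.png

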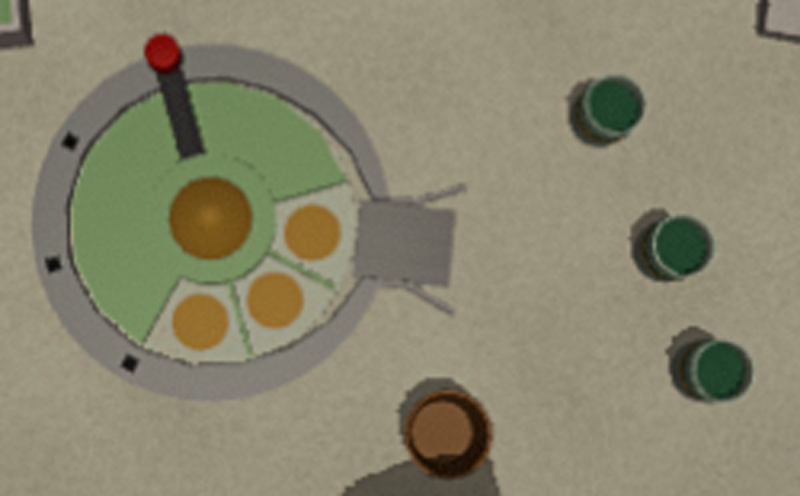

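The top crop shows the carousel with its axis near top-image pixel (216,214), the entry facing right at (277,221), the red knob at (200,161) and three glasses at (341,179), (361,222) and (374,261). The tea cup is at (290,280). The axis comes out at about (0.567, 0.104) and the base yaw at about -7.9°. The knob prediction agrees with the measurement.

```bash
python3 -m creep '[[[43,-13,0,0],[43,-13,0,0],[43,-13,0,0],[43,-13,0,0],[43,-13,0,0],[43,-13,0,0],[43,-13,0,0],[43,-13,0,0],[43,-13,0,0],[43,-13,0,0]]]' 1 40; python3 -m creep '[[[0,0,0,-0.143],[0,0,0,-0.143],[0,0,0,-0.143],[0,0,0,-0.143],[0,0,0,-0.143],[0,0,0,-0.143],[0,0,0,-0.143],[0,0,0,-0.143],[0,0,0,0]]]'
cat >> h.py <<'E'
AX=np.array([.5667,.1036]);D=np.array([.137,.9906])
PSI=-.138
def tooldelta(s,target):
    """mm along tool x,y,z to reach world target"""
    from scipy.spatial.transform import Rotation as Ro
    return (Ro.from_euler('xyz',s['eef_rot']).inv().apply(np.asarray(target)-s['position'])*1000).round(1)
def glasses_top(verbose=1):
    """mid xy of upright glasses by depth blob tops, top camera"""
    p,d=snapshot("top");c=camera_info("top");X=cloud(c,d)
    m=((X[...,2]>.057)&(X[...,2]<.08)&(X[...,0]>.25)&(X[...,0]<.75)&(X[...,1]<.28)&(d>0)).astype(np.uint8)
    k,l,st,ce=cv2.connectedComponentsWithStats(m);o=[]
    for i in range(1,k):
        if st[i,4]>60:
            Q=X[l==i];a=(Q[:,:2].max(0)+Q[:,:2].min(0))/2
            o.append(a);
            if verbose: print('top blob',st[i],a.round(4),'ext',np.ptp(Q[:,:2],axis=0).round(3),'z',np.percentile(Q[:,2],95).round(3),'base rel',[round(float(v),4) for v in (a-AX)@np.c_[[-D[1]*-1,-D[0]],[D[0],D[1]]]])
    return p,o
E
python3 - <<'E'
from h import *
s=state();print(s['position'],s['eef_rot'],s['t']);p,o=glasses_top();cv2.imwrite('pics/t1.png',p[:,:,::-1])
s=state();p,d=snapshot('wrist');cv2.imwrite('pics/w1.png',p[:,:,::-1]);c=camera_info('wrist');X=cloud(c,d,s)
m=((X[...,2]>.055)&(X[...,2]<.085)&(d>0)).astype(np.uint8)
k,l,st,ce=cv2.connectedComponentsWithStats(m)
for i in range(1,k):
    if st[i,4]>300:
        Q=X[l==i];print(st[i],((Q.max(0)+Q.min(0))/2).round(4),np.ptp(Q,axis=0).round(3))
E
```

```text
t: 1.1
position: [0.5326, -0.2798, 0.231]
eef_rot: [-3.141, 0.0, 0.287]
contact_force: [-1.0, -0.1, 0.7]
finger_gap: 1.002
t: 2.0
position: [0.5312, -0.2811, 0.2309]
eef_rot: [-3.141, -0.0, 1.433]
contact_force: [-0.4, -0.4, -0.3]
finger_gap: 0.998
[ 0.53115605 -0.28112583  0.23092503] [-3.14094951e+00 -2.87856355e-04  1.43316190e+00] 2.0
top blob [331 167  21  20  82] [ 0.649  -0.2283] ext [0.051 0.053] z 0.071 base rel [0.127, -0.3175]
top blob [353 212  21  20  97] [ 0.5301 -0.279 ] ext [0.05  0.053] z 0.071 base rel [0.0161, -0.3841]
[ 37   0  72  31 334] [ 0.3847 -0.1013  0.0566] [0.067 0.031 0.003]
[336  81  56  54 807] [ 0.6469 -0.2287  0.0629] [0.051 0.051 0.016]
[229 147  50  51 532] [ 0.5298 -0.2772  0.0626] [0.051 0.052 0.015]
[139 184  51  49 735] [ 0.428  -0.3027  0.0627] [0.052 0.052 0.015]
```

View pics/w1.png

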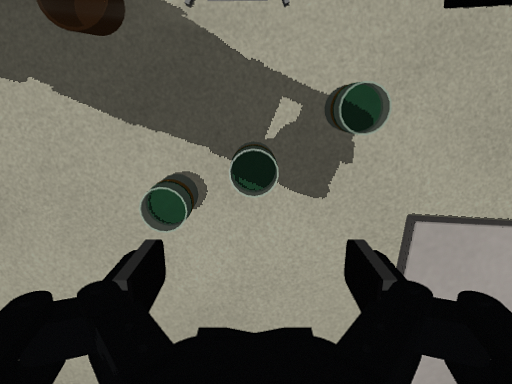

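```bash
python3 -m creep '[[[3,1,40,0],[0,0,40,0],[0,0,40,0],[0,0,40,0],[0,0,30,0],[0,0,18,0],[0,0,0,0]]]' 1 30; python3 -m creep '[[[0,0,0,0],[0,0,0,0],[0,0,0,0],[0,0,0,0],[0,0,0,0],[0,0,0,0],[0,0,0,0],[0,0,0,0]]]' -1 30
python3 - <<'E'
from h import *
s=state();print(s['position'],s['contact_force'],s['finger_gap'])
for r in(.38,.26,.232,.177,.14,.118): 
    print(r,tooldelta(s,[*(AX-D*r),s['position'][2]]))
E
```

```text
t: 2.8
position: [0.5314, -0.2776, 0.0206]
eef_rot: [-3.137, -0.002, 1.427]
contact_force: [-0.5, 0.4, -0.2]
finger_gap: 1.004
t: 3.6
position: [0.5332, -0.2788, 0.0249]
eef_rot: [3.14, 0.001, 1.43]
contact_force: [-2.8, 0.8, 6.9]
finger_gap: 0.6
[ 0.53319875 -0.27876896  0.0249159 ] [-2.83828999  0.76558478  6.90128208] 0.6004258246942437
0.38 [  3.3 -19.2  -0. ]
0.26 [123.3 -19.6  -0.2]
0.232 [151.3 -19.7  -0.2]
0.177 [ 2.063e+02 -1.990e+01 -2.000e-01]
0.14 [243.3 -20.   -0.3]
0.118 [265.3 -20.   -0.3]
```

```bash
python3 -m creep '[[[0,0,-1,0],[15,-3,0,0],[22,-4,0,0],[22,-4,0,0],[22,-4,0,0],[22,-3,0,0],[16,-2,0,0],[4,0,0,0],[0,0,0,0]]]' -1 30
python3 - <<'E'
from h import *
s=state();print(s['position'],s['eef_rot'],s['contact_force'],s['finger_gap'])
for r in(.232,.177,.14,.118): 
    print(r,tooldelta(s,[*(AX-D*r),s['position'][2]]))
p,o=glasses_top()
E
```

```text
t: 4.5
position: [0.5303, -0.1528, 0.0248]
eef_rot: [3.141, -0.001, 1.431]
contact_force: [-1.1, 6.7, 8.1]
finger_gap: 0.603
[ 0.53032914 -0.15282662  0.02479696] [ 3.14111624e+00 -7.29294707e-04  1.43140729e+00] [-1.0687964   6.7288025   8.12187397] 0.6028288073257154
0.232 [27.   0.8  0. ]
0.177 [82.   0.7  0.1]
0.14 [1.19e+02 7.00e-01 1.00e-01]
0.118 [1.41e+02 6.00e-01 1.00e-01]
top blob [331 167  21  21  88] [ 0.6488 -0.2285] ext [0.052 0.051] z 0.072 base rel [0.1268, -0.3177]
top blob [365 251  21  21  91] [ 0.428  -0.3046] ext [0.051 0.051] z 0.069 base rel [-0.0815, -0.4234]
```

```bash
python3 -m creep '[[[13,0.5,-1,0],[13,0.2,0,0],[11,0,-0.9,0],[11,0,-0.9,0],[11,0,-0.9,0],[11,0,-0.9,0],[11,0,-0.9,0],[5,0,-0.5,0],[0,0,0,0]]]' -1 30; python3 -m creep '[[[12,0,0,0],[12,0,0,0],[12,0,0,0],[10,0,0,0],[8,0,0,0],[0,0,0,0]]]' -1 30
python3 - <<'E'
from h import *
s=state();print(s['position'],s['contact_force'],s['finger_gap'],tooldelta(s,[*(AX-D*.118),s['position'][2]]))
p,d=snapshot('scene');cv2.imwrite('pics/s2.png',cv2.resize(p[120:260,100:370,::-1],None,fx=2.8,fy=2.8))
E
```

```text
t: 5.45
position: [0.5428, -0.068, 0.0303]
eef_rot: [3.142, -0.0, 1.432]
contact_force: [0.9, 0.1, -2.4]
finger_gap: 0.606
t: 6.05
position: [0.5503, -0.0142, 0.0303]
eef_rot: [-3.142, -0.0, 1.432]
contact_force: [-0.6, -0.9, -2.5]
finger_gap: 0.602
[ 0.55032014 -0.01416825  0.03025868] [-0.56543256 -0.85120128 -2.48002128] 0.6024096400076123 [0.9 0.1 0. ]
```

View pics/s2.png

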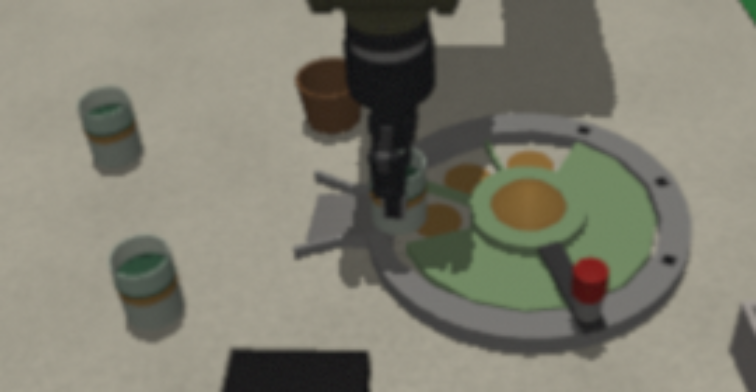

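```bash
python3 -m creep '[[[0,0,1,0],[8,0,0,0],[8,0,0,0],[8,0,0,0],[6,0,0,0],[2,0,0,0],[0,0,0,0]]]' -1 30; python3 -m creep '[[[0,0,0,0],[0,0,0,0],[0,0,0,0],[0,0,0,0],[0,0,0,0]]]' 1 30;python3 -m creep '[[[0,0,-20,0],[0,0,-40,0],[0,0,-40,0],[0,0,-30,0],[0,0,0,0]]]' 1 30
python3 - <<'E'
from h import *
p,o=glasses_top()
s=state();print(s['position'],s['eef_rot'],s['t'])
kn=AX+.136*np.array([np.cos(np.pi/8+PSI),np.sin(np.pi/8+PSI)]);print(kn,tooldelta(s,[*kn,.12]))
p,d=snapshot('wrist');cv2.imwrite('pics/w2.png',p[:,:,::-1])
E
```

```text
t: 6.8
position: [0.5547, 0.0168, 0.0292]
eef_rot: [-3.142, 0.0, 1.431]
contact_force: [-0.2, 1.0, -2.5]
finger_gap: 0.601
t: 7.3
position: [0.5547, 0.0164, 0.0294]
eef_rot: [3.141, 0.0, 1.431]
contact_force: [0.6, -0.2, 0.7]
finger_gap: 1.0
t: 7.8
position: [0.5563, 0.0164, 0.1637]
eef_rot: [3.135, -0.001, 1.431]
contact_force: [-0.4, -0.6, -1.2]
finger_gap: 0.994
top blob [195 155  12  13  74] [0.698  0.1372] ext [0.029 0.028] z 0.08 base rel [0.1254, 0.0513]
top blob [331 167  21  21  86] [ 0.6486 -0.229 ] ext [0.051 0.052] z 0.071 base rel [0.1267, -0.3182]
top blob [366 251  20  21  88] [ 0.428  -0.3046] ext [0.051 0.05 ] z 0.071 base rel [-0.0815, -0.4233]
[0.55544112 0.0163905  0.16116679] [ 3.13785405e+00 -4.01734560e-04  1.43076092e+00] 7.85
[0.69831253 0.13786577] [140.2 124.4  41.7]
```

View pics/w2.png

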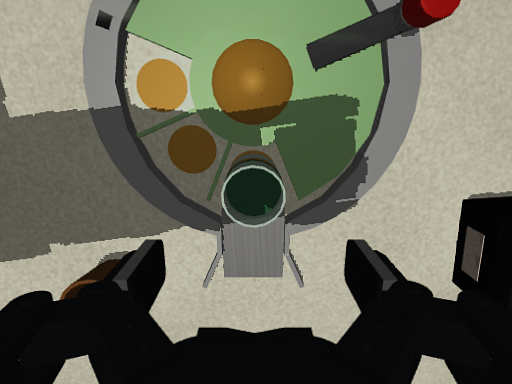

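The wrist view shows the glass rim at (253,195), standing in the bay facing the entry. I'll compute its position.

```bash
cat >> h.py <<'E'
def wristglasses(name=None):
    s=state();p,d=snapshot('wrist');c=camera_info('wrist');X=cloud(c,d,s)
    if name: cv2.imwrite(name,p[:,:,::-1])
    m=((X[...,2]>.058)&(X[...,2]<.085)&(d>0)).astype(np.uint8)
    k,l,st,ce=cv2.connectedComponentsWithStats(m)
    for i in range(1,k):
        if st[i,4]>200:
            Q=X[l==i];a=((Q.max(0)+Q.min(0))/2);e=a[:2]-AX
            print('wrist',st[i],a.round(4),np.ptp(Q,axis=0).round(3),'r',np.hypot(*e).round(4),'base ang deg',np.degrees(np.arctan2(e[1],e[0])-PSI).round(1))
    return p,X
E
python3 - <<'E'
from h import *
wristglasses()
s=state();c=camera_info('wrist');a=onplane(c,[[253,195]],.072,s)[0];print(a,np.hypot(*(a[:2]-AX)))
E
```

```text
wrist [ 406    0   58   26 1082] [0.6958 0.1339 0.0703] [0.028 0.019 0.024] r 0.1326 base ang deg 21.1
wrist [ 222  162   65   66 1058] [0.5541 0.0169 0.0661] [0.051 0.052 0.016] r 0.0877 base ang deg -90.4
wrist [ 492  216   20   97 1193] [ 0.7651 -0.0762  0.0694] [0.01  0.082 0.023] r 0.2678 base ang deg -34.3
[0.55289368 0.0188482  0.072     ] 0.085868982653052
```

```bash
python3 -m creep '[[[28,25,0,0],[28,25,0,0],[28,25,0,0],[28,25,0,0],[28,24,0,0],[0,0,0,0.147],[0,0,0,0.147],[0,0,0,0.147],[0,0,0,0.147],[0,0,0,0.147],[0,0,0,0.147],[0,0,0,0.147]]]' 1 60;  python3 -m creep '[[[0,0,0,0.147],[0,0,0,0],[0,0,0,0]]]'
python3 - <<'E'
from h import *
wristglasses('pics/w3.png')
s=state();print(s['position'],s['eef_rot'],s['t'])
kn=AX+.136*np.array([np.cos(np.pi/8+PSI),np.sin(np.pi/8+PSI)]);print(kn,tooldelta(s,[*kn,.054]))
E
```

```text
t: 9.15
position: [0.6966, 0.1377, 0.1571]
eef_rot: [-3.141, 0.003, 0.396]
contact_force: [-0.3, 0.8, 0.3]
finger_gap: 1.003
t: 9.45
position: [0.6967, 0.1377, 0.158]
eef_rot: [-3.141, 0.002, 0.259]
contact_force: [-1.1, 0.4, -0.9]
finger_gap: 0.996
wrist [   0    0  124  125 2096] [0.7617 0.3026 0.0606] [0.096 0.092 0.005] r 0.2786 base ang deg 53.5
wrist [483 112  29  63 979] [ 0.7881 -0.0485  0.0701] [0.045 0.028 0.024] r 0.2686 base ang deg -26.6
wrist [ 235  173   38   43 1283] [0.6979 0.14   0.0707] [0.029 0.029 0.025] r 0.1361 base ang deg 23.4
[0.69682416 0.13772696 0.15832518] [-3.14142780e+00  1.31320797e-03  2.58979939e-01] 9.5
[0.69831253 0.13786577] [  1.6   0.3 104.3]
```

```bash
python3 -m creep '[[[1.5,-1,30,0],[0,0,40,0],[0,0,24,0],[0,0,10,0],[0,0,0,0]]]' 1 60;  python3 -m creep '[[[0,0,0,0],[0,0,0,0],[0,0,0,0],[0,0,0,0],[0,0,0,0],[0,0,0,0],[0,0,0,0],[0,0,0,0]]]' -1 60; python3 -m creep '[[[0,0,-3,0],[0,0,-4,0],[0,0,-4,0],[0,0,-3,0],[0,0,0,0],[0,0,0,0]]]'
python3 - <<'E'
from h import *
wristglasses()
s=state();print(s['position'],s['eef_rot'],s['contact_force'],s['finger_gap'])
E
```

```text
t: 10.0
position: [0.6978, 0.139, 0.054]
eef_rot: [-3.141, 0.002, 0.256]
contact_force: [0.3, -0.5, 0.2]
finger_gap: 1.007
t: 10.8
position: [0.6986, 0.1391, 0.0564]
eef_rot: [3.141, -0.001, 0.255]
contact_force: [-1.3, 0.4, 5.6]
finger_gap: 0.33
t: 11.4
position: [0.6983, 0.1391, 0.0688]
eef_rot: [3.142, -0.0, 0.255]
contact_force: [5.7, 1.2, -8.1]
finger_gap: 0.331
wrist [   0    0   45  140 2617] [0.753  0.2675 0.0605] [0.065 0.021 0.005] r 0.2482 base ang deg 49.2
wrist [ 210  218  105   35 1184] [0.7059 0.1386 0.0757] [0.017 0.048 0.019] r 0.1435 base ang deg 22.0
[0.69830287 0.13909612 0.06867014] [ 3.14158257e+00 -7.80849381e-05  2.54802975e-01] [ 6.48440053  0.84300675 -7.61971374] 0.32855239981718876
```

```bash
python3 -m creep '[[[-0.35,-9.72,0,-0.0716],[-0.35,-9.72,0,-0.0716],[-0.35,-9.72,0,-0.0716],[-0.35,-9.72,0,-0.0716],[-0.35,-9.72,0,-0.0716],[-0.35,-9.72,0,-0.0716],[-0.35,-9.72,0,-0.0716],[-0.35,-9.72,0,-0.0716],[-0.35,-9.72,0,-0.0716],[-0.35,-9.72,0,-0.0716],[0,0,0,0],[0,0,0,0]]]'
cat >> h.py <<'E'
def knob(s,k):
    a=np.arctan2(*(s['position'][:2]-AX)[::-1]);
    print('tcp r',np.hypot(*(s['position'][:2]-AX)).round(4),'carousel deg by tcp',np.degrees(a-PSI-np.pi/8).round(2),'F',s['contact_force'].round(1),'gap',s['finger_gap'].round(3),'z',s['position'][2].round(4),'t',s['t'])
    b=k*np.pi/4+PSI+np.pi/8;kn=AX+.136*np.array([np.cos(b),np.sin(b)]);print('to hole',k+1,tooldelta(s,[*kn,s['position'][2]]),'yaw err',round(b-s['eef_rot'][2],3))
E
python3 - <<'E'
from h import *
knob(state(),1)
E
```

```text
t: 12.65
position: [0.6432, 0.2171, 0.0689]
eef_rot: [-3.141, 0.0, 0.969]
contact_force: [0.6, 3.6, -7.9]
finger_gap: 0.329Traceback (most recent call last):
  File "<stdin>", line 2, in <module>
  File "h.py", line 52, in knob
    print('tcp r',np.hypot(*(s['position'][:2]-AX)).round(4),'carousel deg by tcp',np.degrees(a-PSI-np.pi/8).round(2),'F',s['contact_force'].round(1),'gap',s['finger_gap'].round(3),'z',s['position'][2].round(4),'t',s['t'])
                                                                                                                                                            ^^^^^^^^^^^^^^^^^^^^^
AttributeError: 'float' object has no attribute 'round'
```

```bash
sed -i "s/s\['finger_gap'\].round(3)/round(s['finger_gap'],3)/" h.py
python3 -m creep '[[[0,0,0,0],[0,0,0,0],[0,0,0,0],[0,0,5,0],[0,0,3,0],[0,0,0,0]]]' -0.14 30; python3 -m creep '[[[0,-3,0,-0.03],[0,-3,0,-0.03],[0,-2,0,0],[0,-1,0,0],[0,-1,0,0],[0,-1,0,0],[0,0,0,0]]]'
python3 - <<'E'
from h import *
knob(state(),1)
wristglasses()
E
```

```text
t: 13.25
position: [0.6432, 0.2169, 0.0605]
eef_rot: [-3.141, 0.001, 0.971]
contact_force: [0.4, 1.2, -0.4]
finger_gap: 0.432
t: 13.95
position: [0.6341, 0.223, 0.0613]
eef_rot: [3.142, -0.0, 1.031]
contact_force: [0.3, -0.1, -0.1]
finger_gap: 0.431
tcp r 0.1371 carousel deg by tcp 45.95 F [ 0.3 -0.1 -0.1] gap 0.431 z 0.0613 t 13.95
to hole 2 [-1.   2.3  0. ] yaw err 0.009
wrist [ 325    0  187   94 3698] [0.7515 0.2811 0.0604] [0.069 0.048 0.005] r 0.2563 base ang deg 51.7
wrist [ 230  217   98   74 4327] [0.6433 0.2207 0.0715] [0.043 0.032 0.027] r 0.1399 base ang deg 64.7
wrist [182 229  37  60 667] [0.6169 0.235  0.0739] [0.014 0.023 0.022] r 0.1407 base ang deg 77.0
```

```bash
python3 -m creep '[[[0,-1,0,0],[0,-1,0,0],[0,0,0,0],[0,0,0,0]]]'; python3 -m creep '[[[0,-1,0,0],[0,-1,0,0],[0,0,0,0],[0,0,0,0]]]'
python3 - <<'E'
from h import *
knob(state(),1)
p,X=wristglasses()
p=snapshot('wrist')[0];cv2.imwrite('pics/w4.png',p[:,:,::-1])
E
```

```text
t: 14.4
position: [0.6324, 0.2239, 0.0613]
eef_rot: [-3.141, 0.0, 1.031]
contact_force: [0.1, -0.5, -0.7]
finger_gap: 0.432
t: 14.8
position: [0.6307, 0.225, 0.0613]
eef_rot: [-3.142, 0.0, 1.031]
contact_force: [1.3, 0.8, 0.8]
finger_gap: 0.434
tcp r 0.1372 carousel deg by tcp 47.61 F [1.3 0.8 0.8] gap 0.434 z 0.0613 t 14.8
to hole 2 [-1.   6.3 -0. ] yaw err 0.009
wrist [ 334    0  178   94 3669] [0.7502 0.2809 0.0602] [0.065 0.047 0.004] r 0.2551 base ang deg 51.9
wrist [ 230  217   99   74 4325] [0.6401 0.2228 0.0715] [0.043 0.032 0.027] r 0.14 base ang deg 66.3
wrist [182 229  37  60 669] [0.6134 0.237  0.0739] [0.014 0.023 0.022] r 0.1413 base ang deg 78.6
```

View pics/w4.png

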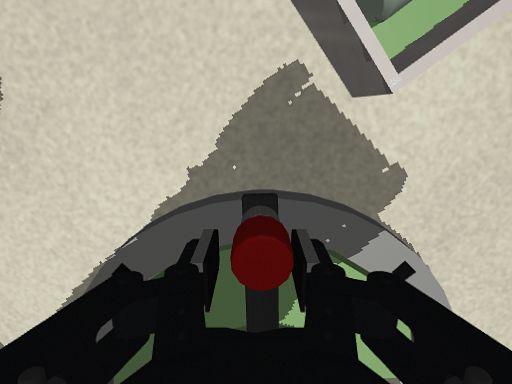

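The wrist view shows the red knob (231 to 293, row 250) against the right jaw, which is the pushing jaw. Next I'll check the knob height, then keep pushing.

```bash
cat >> h.py <<'E'
def knobtop():
    s=state();p,d=snapshot('wrist');X=cloud(camera_info('wrist'),d,s);hsv=cv2.cvtColor(p,cv2.COLOR_RGB2HSV)
    m=((hsv[...,0]<6)|(hsv[...,0]>174))&(hsv[...,1]>180)&(hsv[...,2]>60)&(d>0)
    Q=X[m];zt=np.percentile(Q[:,2],80);T=Q[Q[:,2]>zt-.006];a=(T.max(0)+T.min(0))/2;e=a[:2]-AX
    print('knob top',zt.round(4),a.round(4),np.ptp(T,axis=0).round(3),'r',np.hypot(*e).round(4),'carousel deg',np.degrees(np.arctan2(e[1],e[0])-PSI-np.pi/8).round(2))
E
python3 - <<'E'
from h import *
knobtop()
E
python3 -m creep '[[[0,-1,0,0],[0,0,0,0],[0,0,0,0]]]';python3 - <<'E'
from h import *
knobtop();knob(state(),1)
E
```

```text
knob top 0.0807 [0.633  0.2236 0.0785] [0.028 0.029 0.007] r 0.1371 carousel deg 46.5
t: 15.25
position: [0.6303, 0.2251, 0.0614]
eef_rot: [3.14, -0.0, 1.031]
contact_force: [5.5, -2.5, -1.1]
finger_gap: 0.425
knob top 0.0807 [0.6328 0.2239 0.0787] [0.028 0.029 0.007] r 0.1373 carousel deg 46.63
tcp r 0.1372 carousel deg by tcp 47.78 F [ 4.9 -2.3 -1.1] gap 0.431 z 0.0614 t 15.3
to hole 2 [-1.   6.7  0. ] yaw err 0.01
```

```bash
python3 -m creep '[[[0,3,0,0],[0,0,0,0],[0,0,0,0],[0,0,0,0],[0,0,0,0],[0,0,-35,0],[0,0,-40,0],[0,0,-30,0],[0,0,0,-0.134],[0,0,0,-0.134],[0,0,0,-0.134]]]' 1 30; python3 -m creep '[[[-45,8,0,0],[-45,8,0,0],[-45,8,0,0],[-45,8,0,0],[-45,8,0,0],[-45,8,0,0],[-45,8,0,0],[-45,8,0,0],[-45,8,0,0],[-45,8,0,0],[0,0,0,0]]]'
python3 - <<'E'
from h import *
p,o=glasses_top();wristglasses('pics/w5.png')
s=state();print(s['position'],s['eef_rot'])
print(tooldelta(s,[.6475,-.2287,.023]))
E
```

```text
t: 16.4
position: [0.6324, 0.224, 0.1665]
eef_rot: [3.141, -0.0, 1.438]
contact_force: [0.3, -0.5, 0.3]
finger_gap: 1.003
t: 17.5
position: [0.6489, -0.2382, 0.1658]
eef_rot: [-3.141, 0.001, 1.428]
contact_force: [-0.0, 1.8, -0.2]
finger_gap: 1.001
top blob [232 179  20  21  85] [0.6226 0.0333] ext [0.051 0.049] z 0.075 base rel [0.065, -0.062]
top blob [163 180  12  13  73] [0.6343 0.2203] ext [0.029 0.027] z 0.08 base rel [0.051, 0.1249]
wrist [ 380    0  132   51 6095] [ 0.8088 -0.1257  0.0706] [0.099 0.041 0.025] r 0.3334 base ang deg -35.5
wrist [220 154  63  63 803] [ 0.647  -0.2286  0.0643] [0.051 0.052 0.012] r 0.3418 base ang deg -68.5
wrist [  2 266  63  38 851] [ 0.429  -0.2961  0.0642] [0.053 0.039 0.012] r 0.4228 base ang deg -101.1
[ 0.64946585 -0.2336035   0.16589592] [-3.14109744e+00 -2.81503247e-04  1.43116671e+00]
[  4.5  -2.6 142.9]
```

```bash
python3 -m creep '[[[4.5,-2.6,30,0],[0,0,40,0],[0,0,40,0],[0,0,24,0],[0,0,8,0],[0,0,0,0]]]' 1 30; python3 -m creep '[[[0,0,0,0],[0,0,0,0],[0,0,0,0],[0,0,0,0],[0,0,0,0],[0,0,0,0],[0,0,0,0],[0,0,-1,0]]]' -1 30
python3 - <<'E'
from h import *
s=state();print(s['position'],s['eef_rot'],s['contact_force'],s['finger_gap'])
for r in(.26,.232,.177,.118): 
    print(r,tooldelta(s,[*(AX-D*r),s['position'][2]]))
E
```

```text
t: 18.2
position: [0.6478, -0.2269, 0.0239]
eef_rot: [-3.14, -0.0, 1.434]
contact_force: [0.3, 0.7, -0.5]
finger_gap: 0.998
t: 19.0
position: [0.6481, -0.2281, 0.0263]
eef_rot: [3.14, 0.0, 1.433]
contact_force: [-0.6, 0.1, -0.9]
finger_gap: 0.601
[ 0.64813506 -0.22811165  0.02627971] [3.14037092e+00 3.29541512e-04 1.43280058e+00] [-0.57238698  0.0503986  -0.89545203] 0.6014060324597608
0.26 [  57.3 -126.1   -0.2]
0.232 [  85.3 -126.2   -0.2]
0.177 [ 140.4 -126.2   -0.2]
0.118 [ 199.4 -126.2   -0.2]
```

```bash
python3 -m creep '[[[0,-10,0.7,0],[5,-20,0,0],[10,-20,0,0],[10,-20,0,0],[10,-20,0,0],[10,-20,0,0],[8,-14,0,0],[4,-2,0,0],[0,0,0,0],[0,0,0,0]]]'
python3 - <<'E'
from h import *
s=state();print(s['position'],s['eef_rot'],s['contact_force'],s['finger_gap'])
for r in(.26,.232,.177,.118): 
    print(r,tooldelta(s,[*(AX-D*r),s['position'][2]]))
glasses_top()
E
```

```text
t: 20.0
position: [0.531, -0.1541, 0.0261]
eef_rot: [3.141, -0.0, 1.433]
contact_force: [-7.8, 4.5, 16.3]
finger_gap: 0.597
[ 0.53101996 -0.15409331  0.02610361] [ 3.14107264e+00 -3.68621671e-05  1.43288770e+00] [-7.837686    4.4994967  16.28226085] 0.5970210021937905
0.26 [0.1 0.  0. ]
0.232 [28.1  0.   0. ]
0.177 [83.1  0.   0. ]
0.118 [142.1  -0.    0. ]
top blob [232 179  20  21  86] [0.6223 0.0333] ext [0.051 0.049] z 0.075 base rel [0.0647, -0.062]
top blob [365 251  21  21  93] [ 0.428  -0.3044] ext [0.051 0.051] z 0.071 base rel [-0.0815, -0.4231]
```

```bash
python3 -m creep '[[[13,0,-1.3,0],[14,0,0,0],[11,0,-0.9,0],[11,0,-0.9,0],[11,0,-0.9,0],[11,0,-0.9,0],[11,0,-0.9,0],[0,0,0,0]]]' -1 30; python3 -m creep '[[[12,0,0,0],[12,0,0,0],[12,0,0,0],[12,0,0,0],[10,0,0,0],[0,0,0,0],[0,0,0,0]]]' -1 30
python3 - <<'E'
from h import *
s=state();print(s['position'],s['contact_force'],s['finger_gap'],tooldelta(s,[*(AX-D*.118),s['position'][2]]))
E
```

```text
t: 20.85
position: [0.5424, -0.0717, 0.0305]
eef_rot: [3.141, -0.0, 1.434]
contact_force: [-0.5, -0.5, -1.6]
finger_gap: 0.603
t: 21.55
position: [0.5504, -0.0144, 0.0307]
eef_rot: [3.141, -0.001, 1.433]
contact_force: [-0.1, 4.2, 5.0]
finger_gap: 0.604
[ 0.55043823 -0.01443311  0.03065568] [-0.08081944  4.23024141  5.02989924] 0.6041533359161847 [ 1.1 -0.1  0. ]
```

```bash
python3 -m creep '[[[0,0,0,0],[0,0,0,0],[0,0,0,0],[0,0,0,0],[-15,0,0,0],[-20,0,0,0],[-25,0,0,0],[0,0,0,0]]]' 0.8 30; python3 -m creep '[[[0,0,2,0],[0,0,2,0],[0,0,0,0],[0,0,0,0],[15,0,0,0],[12,0,0,0],[8,0,0,0],[8,0,0,0],[0,0,0,0]]]' -0.3 30
python3 - <<'E'
from h import *
s=state();print(s['position'],s['contact_force'],s['finger_gap'],tooldelta(s,[*(AX-D*.117),s['position'][2]]))
p,X=wristglasses('pics/w6.png')
E
```

```text
t: 22.35
position: [0.5414, -0.0778, 0.0304]
eef_rot: [-3.142, 0.0, 1.43]
contact_force: [-0.2, 0.9, 0.1]
finger_gap: 0.901
t: 23.25
position: [0.5479, -0.0312, 0.0264]
eef_rot: [3.142, -0.0, 1.434]
contact_force: [-0.4, 0.0, 0.6]
finger_gap: 0.347
[ 0.54789988 -0.03122993  0.02637521] [-0.42225389  0.01901968  0.62720618] 0.3468043834281059 [19.1  0.2  0. ]
wrist [ 363    0  149  169 8150] [0.6203 0.0341 0.0665] [0.051 0.051 0.017] r 0.0877 base ang deg -44.5
wrist [   98   133   315   218 14803] [ 0.5478 -0.0095  0.0715] [0.103 0.077 0.027] r 0.1147 base ang deg -91.6
```

View pics/w6.png

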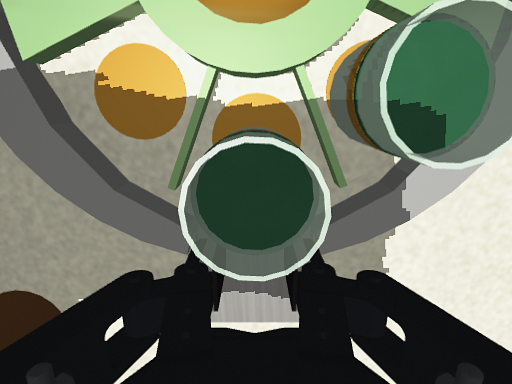

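The wrist view shows the second glass (rim centre about (255,208)) cradled in front of the two fingertips, with the first glass clear on the right. I'll push it the rest of the way in.

```bash
python3 -m creep '[[[6,0,0,0],[6,0,0,0],[4,0,0,0],[2,0,0,0],[0,0,0,0]]]'
python3 - <<'E'
from h import *
s=state();print(s['position'],s['contact_force'],s['t'])
p,d=snapshot('wrist');hsv=cv2.cvtColor(p,cv2.COLOR_RGB2HSV);c=camera_info('wrist');X=cloud(c,d,s)
m=(X[...,2]>.064)&(X[...,2]<.08)&(X[...,1]>X[...,1]*0+s['position'][1]+.012)&(abs(X[...,0]-.556)<.05)
Q=X[m];e=(Q.max(0)+Q.min(0))[:2]/2;print(e,np.ptp(Q,axis=0),np.hypot(*(e-AX)))
E
```

```text
t: 23.8
position: [0.5502, -0.0143, 0.0263]
eef_rot: [-3.141, -0.0, 1.433]
contact_force: [0.1, -1.0, -0.8]
finger_gap: 0.351
[ 0.55024847 -0.01427818  0.02634537] [ 0.10597884 -0.95764416 -0.80057215] 23.8
[0.55600536 0.02672701] [0.09996167 0.05801024 0.01599134] 0.07761335046445231
```

```bash
python3 -m creep '[[[-20,0,0,0],[-25,0,-10,0],[0,0,-40,0],[0,0,-40,0],[0,0,-40,0],[30,0,-10,0],[0,0,0,0]]]' 1
python3 - <<'E'
from h import *
wristglasses();glasses_top()
s=state();print(s['position'],s['eef_rot'],tooldelta(s,[.635,.2207,.16]))
E
```

```text
t: 24.55
position: [0.5491, -0.0277, 0.1687]
eef_rot: [3.138, -0.001, 1.434]
contact_force: [0.4, 0.4, -0.3]
finger_gap: 1.0
wrist [ 301   68   70   70 1159] [0.6211 0.035  0.0663] [0.052 0.051 0.017] r 0.0875 base ang deg -43.7
wrist [220 103  67  67 819] [0.5543 0.0187 0.0663] [0.051 0.052 0.017] r 0.0858 base ang deg -90.4
wrist [ 490  165   22  120 1601] [ 0.7639 -0.0874  0.0696] [0.012 0.104 0.023] r 0.2745 base ang deg -36.2
top blob [365 251  21  21  85] [ 0.428 -0.304] ext [0.051 0.05 ] z 0.071 base rel [-0.0815, -0.4228]
[ 0.54804713 -0.02924754  0.16621972] [-3.14149874e+00  2.22820906e-05  1.43365159e+00] [259.5  52.    6.2]
```

```bash
python3 -m creep '[[[37,7.4,0,0],[37,7.4,0,0],[37,7.4,0,0],[37,7.4,0,0],[37,7.4,0,0],[37,7.4,0,0],[37,7.4,0,0],[0,0,0,0.131],[0,0,0,0.131],[0,0,0,0.131],[0,0,0,0],[0,0,0,0]]]' 1 60
python3 - <<'E'
from h import *
knobtop();knob(state(),1)
E
```

```text
t: 25.85
position: [0.6351, 0.2194, 0.1656]
eef_rot: [-3.141, 0.001, 1.043]
contact_force: [-0.4, -0.4, -0.3]
finger_gap: 1.0
knob top 0.0808 [0.6329 0.2233 0.0805] [0.027 0.028 0.005] r 0.1368 carousel deg 46.46
tcp r 0.1346 carousel deg by tcp 44.84 F [-0.5  1.   0.2] gap 1.002 z 0.1658 t 25.9
to hole 2 [ 1.4 -0.4 -0. ] yaw err -0.003
```

```bash
python3 -m creep '[[[2,-3,30,0],[0,0,40,0],[0,0,30,0],[0,0,12,0],[0,0,0,0]]]' 1 60;  python3 -m creep '[[[0,0,0,0],[0,0,0,0],[0,0,0,0],[0,0,0,0],[0,0,0,0],[0,0,0,0],[0,0,0,0],[0,0,0,0]]]' -1 60; python3 -m creep '[[[0,0,-3,0],[0,0,-4,0],[0,0,-4,0],[0,0,-3,0],[0,0,0,0],[0,0,0,0]]]'
python3 - <<'E'
from h import *
knob(state(),2);knobtop()
E
```

```text
t: 26.4
position: [0.633, 0.2229, 0.053]
eef_rot: [-3.14, 0.002, 1.041]
contact_force: [-0.7, 0.1, 1.1]
finger_gap: 1.004
t: 27.2
position: [0.634, 0.2234, 0.0556]
eef_rot: [3.141, -0.001, 1.04]
contact_force: [-1.2, -0.5, 5.9]
finger_gap: 0.329
t: 27.8
position: [0.6335, 0.2234, 0.0682]
eef_rot: [-3.141, -0.0, 1.04]
contact_force: [3.6, 3.5, -7.6]
finger_gap: 0.334
tcp r 0.1371 carousel deg by tcp 46.26 F [ 3.6  3.5 -7.6] gap 0.334 z 0.0682 t 27.8
to hole 3 [-41.  -93.1   0. ] yaw err 0.786
knob top 0.0931 [0.6329 0.2237 0.0908] [0.029 0.029 0.007] r 0.1371 carousel deg 46.55
```

```bash
python3 -m creep '[[[-0.35,-9.6,0,-0.0707],[-0.35,-9.6,0,-0.0707],[-0.35,-9.6,0,-0.0707],[-0.35,-9.6,0,-0.0707],[-0.35,-9.6,0,-0.0707],[-0.35,-9.6,0,-0.0707],[-0.35,-9.6,0,-0.0707],[-0.35,-9.6,0,-0.0707],[-0.35,-9.6,0,-0.0707],[-0.35,-9.6,0,-0.0707],[0,0,0,0],[0,0,0,0]]]'; python3 -m creep '[[[0,0,0,0],[0,0,0,0],[0,0,0,0],[0,0,5,0],[0,0,3,0],[0,0,0,0]]]' -0.14 30
python3 - <<'E'
from h import *
knob(state(),2);knobtop()
E
```

```text
t: 29.05
position: [0.5405, 0.239, 0.068]
eef_rot: [-3.14, 0.001, 1.746]
contact_force: [-0.9, -5.7, -8.1]
finger_gap: 0.326
t: 29.65
position: [0.5406, 0.2397, 0.0597]
eef_rot: [-3.141, 0.0, 1.747]
contact_force: [0.5, -0.3, 1.2]
finger_gap: 0.435
tcp r 0.1386 carousel deg by tcp 86.25 F [ 0.5 -0.3  1.2] gap 0.435 z 0.0597 t 29.65
to hole 3 [-3.  -8.8  0. ] yaw err 0.079
knob top 0.09 [0.5405 0.2388 0.0882] [0.029 0.029 0.007] r 0.1377 carousel deg 86.38
```

```bash
python3 -m creep '[[[-1,-3,0,-0.03],[-1,-3,0,-0.03],[0,-2,0,0],[0,-1,0,0],[0,-1,0,0],[0,-1,0,0],[0,-1,0,0],[0,-1,0,0],[0,0,0,0]]]'; python3 -m creep '[[[0,-1,0,0],[0,0,0,0],[0,0,0,0]]]'
python3 - <<'E'
from h import *
knob(state(),2);knobtop()
E
```

```text
t: 30.6
position: [0.5285, 0.235, 0.0604]
eef_rot: [-3.141, 0.0, 1.807]
contact_force: [-0.9, -0.1, 1.0]
finger_gap: 0.43
t: 30.9
position: [0.5276, 0.2347, 0.0604]
eef_rot: [-3.141, 0.0, 1.807]
contact_force: [0.6, 0.1, -0.6]
finger_gap: 0.432
tcp r 0.1368 carousel deg by tcp 92.03 F [ 0.6  0.1 -0.6] gap 0.432 z 0.0604 t 30.9
to hole 3 [-0.7  4.9 -0. ] yaw err 0.019
knob top 0.0807 [0.5305 0.2367 0.0785] [0.028 0.029 0.008] r 0.1379 carousel deg 90.62
```

```bash
python3 -m creep '[[[0,3,0,0],[0,0,0,0],[0,0,0,0],[0,0,0,0],[0,0,0,0],[0,0,-35,0],[0,0,-40,0],[0,0,-30,0],[0,0,0,0.125],[0,0,0,0.125],[0,0,0,0.125],[0,0,0,0]]]' 1 30; python3 -m creep '[[[-45,-2,0,0],[-45,-2,0,0],[-45,-2,0,0],[-45,-2,0,0],[-45,-2,0,0],[-45,-2,0,0],[-45,-2,0,0],[-45,-2,0,0],[-45,-2,0,0],[-45,-2,0,0],[-45,-2,0,0],[-45,-2,0,0]]]'
python3 - <<'E'
from h import *
p,o=glasses_top();wristglasses('pics/w7.png')
s=state();print(s['position'],s['eef_rot'],s['t'])
print(tooldelta(s,[.428,-.304,.024]))
E
```

```text
t: 32.15
position: [0.5305, 0.2355, 0.1654]
eef_rot: [3.142, -0.0, 1.43]
contact_force: [-0.5, 0.4, 0.3]
finger_gap: 1.002
t: 33.35
position: [0.4313, -0.2978, 0.1655]
eef_rot: [3.141, 0.0, 1.436]
contact_force: [0.7, 0.5, 0.4]
finger_gap: 0.998
top blob [209 167  20  21  93] [0.6556 0.0918] ext [0.052 0.049] z 0.075 base rel [0.0897, 0.0004]
top blob [232 180  20  21  82] [0.6201 0.0334] ext [0.051 0.049] z 0.076 base rel [0.0625, -0.0622]
top blob [365 251  21  19  76] [ 0.4303 -0.3048] ext [0.047 0.05 ] z 0.071 base rel [-0.0792, -0.4233]
wrist [222 161  63  63 828] [ 0.4284 -0.3031  0.0642] [0.051 0.052 0.012] r 0.4296 base ang deg -100.9
[ 0.43069256 -0.30002979  0.16524629] [3.14146243e+00 7.45401690e-04 1.43157261e+00] 33.45
[ -4.2  -2.1 141.2]
```

```bash
python3 -m creep '[[[-3.5,-2,30,0],[0,0,40,0],[0,0,40,0],[0,0,24,0],[0,0,7,0],[0,0,0,0]]]' 1 30; python3 -m creep '[[[0,0,0,0],[0,0,0,0],[0,0,0,0],[0,0,0,0],[0,0,0,0],[0,0,0,0],[0,0,0,0],[0,0,-0.5,0]]]' -1 30
python3 - <<'E'
from h import *
s=state();print(s['position'],s['eef_rot'],s['contact_force'],s['finger_gap'])
for r in(.26,.232,.177,.118): 
    print(r,tooldelta(s,[*(AX-D*r),s['position'][2]]))
E
```

```text
t: 34.05
position: [0.4295, -0.2987, 0.0242]
eef_rot: [-3.141, -0.001, 1.434]
contact_force: [0.4, 0.4, 1.2]
finger_gap: 0.999
t: 34.85
position: [0.4299, -0.2995, 0.0259]
eef_rot: [3.14, 0.001, 1.432]
contact_force: [1.9, -0.2, -1.4]
finger_gap: 0.602
[ 0.42991726 -0.29946947  0.02585176] [3.14005050e+00 8.37438591e-04 1.43201975e+00] [ 1.88225108 -0.24107786 -1.37861746] 0.6017005103515267
0.26 [158.1  80.1  -0. ]
0.232 [186.1  80.   -0. ]
0.177 [ 2.411e+02  7.990e+01 -1.000e-01]
0.118 [ 3.001e+02  7.990e+01 -1.000e-01]
```

```bash
python3 -m creep '[[[8,5,0.3,0],[20,12,0,0],[25,13,0,0],[25,13,0,0],[25,13,0,0],[25,13,0,0],[20,8,0,0],[10,3,0,0],[0,0,0,0],[0,0,0,0]]]'
python3 - <<'E'
from h import *
s=state();print(s['position'],s['eef_rot'],s['contact_force'],s['finger_gap'])
for r in(.26,.232,.177,.118): 
    print(r,tooldelta(s,[*(AX-D*r),s['position'][2]]))
glasses_top()
E
```

```text
t: 35.85
position: [0.5318, -0.1532, 0.0258]
eef_rot: [3.139, -0.0, 1.433]
contact_force: [2.6, 4.5, 5.9]
finger_gap: 0.601
[ 0.53177186 -0.15320522  0.02576252] [ 3.13894087e+00 -1.58031989e-04  1.43257893e+00] [2.64575624 4.48197205 5.94455672] 0.6006694965854964
0.26 [-0.8 -0.6 -0. ]
0.232 [27.2 -0.6  0. ]
0.177 [82.2 -0.6  0. ]
0.118 [141.2  -0.7   0. ]
top blob [209 167  20  21  91] [0.6555 0.0919] ext [0.051 0.049] z 0.075 base rel [0.0895, 0.0005]
top blob [232 180  20  21  83] [0.6198 0.0333] ext [0.051 0.049] z 0.075 base rel [0.0622, -0.0623]
top blob [157 220  13  13  64] [0.5316 0.2345] ext [0.029 0.028] z 0.08 base rel [-0.0527, 0.1249]
```

```bash
python3 -m creep '[[[13,-0.6,-0.8,0],[14,0,0,0],[11,0,-0.9,0],[11,0,-0.9,0],[11,0,-0.9,0],[11,0,-0.9,0],[11,0,-0.9,0],[0,0,0,0]]]' -1 30; python3 -m creep '[[[12,0,0,0],[12,0,0,0],[12,0,0,0],[12,0,0,0],[11,0,0,0],[0,0,0,0],[0,0,0,0]]]' -1 30
python3 - <<'E'
from h import *
s=state();print(s['position'],s['contact_force'],s['finger_gap'],tooldelta(s,[*(AX-D*.118),s['position'][2]]))
E
```

```text
t: 36.7
position: [0.5416, -0.0711, 0.03]
eef_rot: [3.142, -0.0, 1.433]
contact_force: [0.4, 0.7, -2.9]
finger_gap: 0.604
t: 37.4
position: [0.5499, -0.0127, 0.0302]
eef_rot: [3.141, -0.001, 1.433]
contact_force: [-0.1, 4.4, 6.1]
finger_gap: 0.603
[ 0.54993781 -0.01271612  0.03019406] [-0.08952282  4.41710402  6.09301159] 0.6026540807781136 [-0.5  0.7 -0. ]
```

```bash
python3 -m creep '[[[0,0,0,0],[0,0,0,0],[0,0,0,0],[0,0,0,0],[-15,0,0,0],[-20,0,0,0],[-25,0,0,0],[0,0,0,0]]]' 0.8 30; python3 -m creep '[[[0,0.5,2,0],[0,0,2,0],[0,0,0,0],[0,0,0,0],[15,0,0,0],[12,0,0,0],[8,0,0,0],[8,0,0,0],[6,0,0,0],[6,0,0,0],[3,0,0,0],[0,0,0,0]]]' -0.3 30
python3 - <<'E'
from h import *
s=state();print(s['position'],s['contact_force'],s['finger_gap'],tooldelta(s,[*(AX-D*.118),s['position'][2]]))
E
```

```text
t: 38.2
position: [0.5408, -0.0763, 0.0298]
eef_rot: [-3.142, 0.0, 1.429]
contact_force: [0.1, 0.8, 0.1]
finger_gap: 0.899
t: 39.4
position: [0.5498, -0.0158, 0.0258]
eef_rot: [-3.141, -0.0, 1.432]
contact_force: [-0.2, -0.1, -1.0]
finger_gap: 0.349
[ 0.54978095 -0.01580947  0.02584461] [-0.18497326 -0.11620128 -0.97065077] 0.34936095145603113 [2.6 0.4 0. ]
```

```bash
python3 -m creep '[[[-20,0,0,0],[-25,0,-10,0],[0,0,-40,0],[0,0,-40,0],[0,0,-40,0],[30,0,-10,0],[0,0,0,0]]]' 1
python3 - <<'E'
from h import *
wristglasses();glasses_top()
s=state();print(s['position'],s['eef_rot'],tooldelta(s,[.5305,.2367,.165]))
E
```

```text
t: 40.1
position: [0.5486, -0.0293, 0.1682]
eef_rot: [3.138, -0.001, 1.433]
contact_force: [0.3, 0.0, -0.5]
finger_gap: 1.004
wrist [ 336    0   80   52 1122] [0.6542 0.0871 0.0663] [0.053 0.038 0.017] r 0.089 base ang deg -2.8
wrist [ 298   66   70   70 1148] [0.6182 0.0352 0.0663] [0.051 0.051 0.017] r 0.0856 base ang deg -45.1
wrist [220 103  67  67 821] [0.5538 0.017  0.0662] [0.051 0.052 0.016] r 0.0875 base ang deg -90.6
wrist [ 491  163   21  120 1459] [ 0.7637 -0.0875  0.0695] [0.011 0.104 0.023] r 0.2745 base ang deg -36.2
top blob [209 167  20  21  90] [0.6557 0.0918] ext [0.052 0.049] z 0.076 base rel [0.0898, 0.0005]
top blob [232 180  16  21  62] [0.6197 0.0382] ext [0.051 0.039] z 0.075 base rel [0.0615, -0.0575]
top blob [157 221  13  11  68] [0.5309 0.2347] ext [0.025 0.028] z 0.08 base rel [-0.0534, 0.1249]
[ 0.54757883 -0.0308421   0.16573556] [-3.14158960e+00 -6.79448572e-06  1.43261575e+00] [262.6 -53.8   0.7]
```

```bash
python3 -m creep '[[[37.5,-7.7,0,0],[37.5,-7.7,0,0],[37.5,-7.7,0,0],[37.5,-7.7,0,0],[37.5,-7.7,0,0],[37.5,-7.7,0,0],[37.5,-7.7,0,0],[0,0,0,-0.131],[0,0,0,-0.131],[0,0,0,-0.131],[0,0,0,0],[0,0,0,0]]]' 1 60
python3 - <<'E'
from h import *
knobtop();s=state();knob(s,2);print(tooldelta(s,[.5305,.2367,.054]))
E
```

```text
t: 41.4
position: [0.5307, 0.2359, 0.1652]
eef_rot: [-3.14, 0.0, 1.82]
contact_force: [-1.0, 0.2, 1.0]
finger_gap: 1.002
knob top 0.0807 [0.5304 0.2368 0.0801] [0.028 0.027 0.004] r 0.1381 carousel deg 90.63
tcp r 0.1372 carousel deg by tcp 90.62 F [-0.3  0.3 -0.1] gap 0.999 z 0.1654 t 41.45
to hole 3 [-1.2  1.5 -0. ] yaw err 0.005
[8.000e-01 1.000e-01 1.114e+02]
```

```bash
python3 -m creep '[[[0,0,30,0],[0,0,40,0],[0,0,30,0],[0,0,12,0],[0,0,0,0]]]' 1 60;  python3 -m creep '[[[0,0,0,0],[0,0,0,0],[0,0,0,0],[0,0,0,0],[0,0,0,0],[0,0,0,0],[0,0,0,0],[0,0,0,0]]]' -1 60; python3 -m creep '[[[0,0,-3,0],[0,0,-4,0],[0,0,-4,0],[0,0,-3,0],[0,0,0,0],[0,0,0,0]]]'
python3 - <<'E'
from h import *
knob(state(),3);knobtop()
E
```

```text
t: 41.95
position: [0.5302, 0.2361, 0.0527]
eef_rot: [-3.139, 0.0, 1.823]
contact_force: [0.3, 0.1, 0.3]
finger_gap: 1.0
t: 42.75
position: [0.5312, 0.2367, 0.0551]
eef_rot: [3.14, -0.0, 1.824]
contact_force: [-0.9, -0.4, 6.2]
finger_gap: 0.33
t: 43.35
position: [0.5305, 0.2365, 0.0677]
eef_rot: [-3.141, -0.0, 1.825]
contact_force: [0.7, 0.1, -7.5]
finger_gap: 0.329
tcp r 0.1377 carousel deg by tcp 90.63 F [ 0.7  0.1 -7.5] gap 0.329 z 0.0677 t 43.35
to hole 4 [-41.6 -94.6   0. ] yaw err 0.786
knob top 0.0932 [0.5302 0.2366 0.0913] [0.028 0.029 0.007] r 0.138 carousel deg 90.75
```

```bash
python3 -m creep '[[[-0.45,-9.65,0,-0.0707],[-0.45,-9.65,0,-0.0707],[-0.45,-9.65,0,-0.0707],[-0.45,-9.65,0,-0.0707],[-0.45,-9.65,0,-0.0707],[-0.45,-9.65,0,-0.0707],[-0.45,-9.65,0,-0.0707],[-0.45,-9.65,0,-0.0707],[-0.45,-9.65,0,-0.0707],[-0.45,-9.65,0,-0.0707],[0,0,0,0],[0,0,0,0]]]'; python3 -m creep '[[[0,0,0,0],[0,0,0,0],[0,0,0,0],[0,0,5,0],[0,0,3,0],[0,0,0,0]]]' -0.14 30
python3 - <<'E'
from h import *
knob(state(),3);knobtop()
E
```

```text
t: 44.6
position: [0.4533, 0.1817, 0.0677]
eef_rot: [-3.141, -0.001, 2.53]
contact_force: [-2.5, 1.0, -8.0]
finger_gap: 0.329
t: 45.2
position: [0.4534, 0.1815, 0.0593]
eef_rot: [-3.141, -0.0, 2.532]
contact_force: [-0.8, 0.5, -0.6]
finger_gap: 0.428
tcp r 0.1375 carousel deg by tcp 130.9 F [-0.8  0.5 -0.6] gap 0.428 z 0.0593 t 45.2
to hole 4 [-1.9 -9.7  0. ] yaw err 0.079
knob top 0.09 [0.4532 0.1824 0.0877] [0.029 0.029 0.008] r 0.1382 carousel deg 130.64
```

```bash
python3 -m creep '[[[-0.6,-3,0,-0.03],[-0.6,-3,0,-0.03],[0,-2,0,0],[0,-1,0,0],[0,-1,0,0],[0,-1,0,0],[0,-1,0,0],[0,-1,0,0],[0,-1,0,0],[0,0,0,0],[0,0,0,0]]]'
python3 - <<'E'
from h import *
knob(state(),3);knobtop()
E
```

```text
t: 46.35
position: [0.447, 0.169, 0.0599]
eef_rot: [-3.141, 0.0, 2.592]
contact_force: [-0.6, 0.9, -0.0]
finger_gap: 0.435
tcp r 0.1364 carousel deg by tcp 136.74 F [-0.6  0.9 -0. ] gap 0.435 z 0.0599 t 46.35
to hole 4 [-0.2  4.1 -0. ] yaw err 0.019
knob top 0.0806 [0.4476 0.1732 0.0784] [0.029 0.029 0.008] r 0.138 carousel deg 135.12
```

Snapped into the fourth hole: the knob top is back at its home height. I'll back off and take the last checks.

```bash
python3 -m creep '[[[0,4,0,0],[0,0,0,0],[0,0,0,0],[0,0,0,0],[0,0,0,0],[0,0,-35,0],[0,0,-45,0],[0,0,-45,0],[0,0,-40,0],[-30,0,0,0],[0,0,0,0]]]' 1 30
python3 - <<'E'
from h import *
p,o=glasses_top();cv2.imwrite('pics/t9.png',cv2.resize(p[90:300,90:400,::-1],None,fx=2.5,fy=2.5))
wristglasses()
print(state()['position'],state()['t'])
E
```

```text
t: 47.5
position: [0.4765, 0.1558, 0.226]
eef_rot: [3.14, 0.002, 2.591]
contact_force: [0.1, 0.6, 0.0]
finger_gap: 0.998
top blob [207 165  20  20  91] [0.6619 0.0968] ext [0.051 0.049] z 0.075 base rel [0.0952, 0.0063]
top blob [183 174  21  21  98] [0.638  0.1578] ext [0.052 0.052] z 0.075 base rel [0.0632, 0.0635]
top blob [232 180  21  20  75] [0.6207 0.0321] ext [0.051 0.051] z 0.076 base rel [0.0633, -0.0635]
wrist [239 130  31  33 788] [0.4478 0.1735 0.0704] [0.03  0.029 0.025] r 0.1379 base ang deg 157.5
wrist [444 258  68  43 426] [0.7191 0.3141 0.0602] [0.015 0.087 0.004] r 0.2599 base ang deg 62.0
wrist [307 269  47  47 805] [0.6367 0.1591 0.066 ] [0.054 0.05  0.016] r 0.0893 base ang deg 46.3
wrist [209 308  43  25 406] [0.6118 0.037  0.0659] [0.037 0.047 0.016] r 0.0804 base ang deg -48.0
wrist [273 309  45  27 440] [0.656  0.1022 0.0657] [0.044 0.045 0.015] r 0.0893 base ang deg 7.0
[0.47458383 0.15660208 0.22448514] 47.6
```

View pics/t9.png

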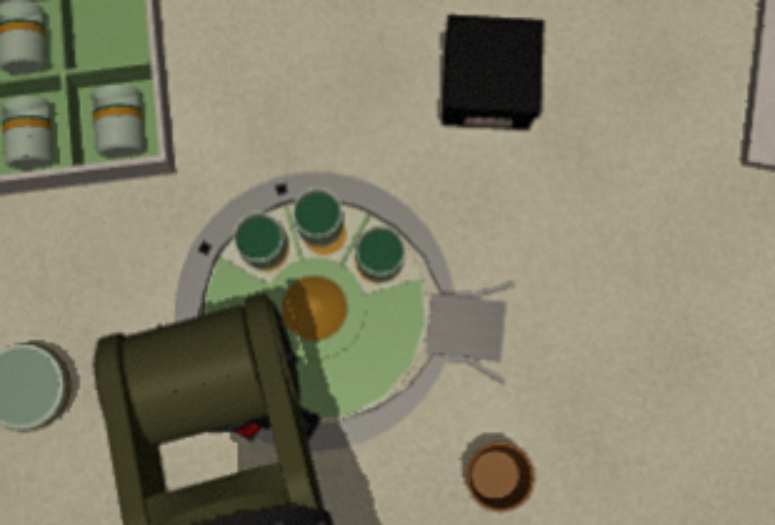

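The top view shows all three glasses upright in their bays, at crop positions (262,240), (318,215) and (380,250). The blank side of the disc faces the entry at (465,325), and the box, cup and bowl are in place. The gripper is well clear.

```bash
python3 -c "
from cell import *
print(arm.finish_job())"
```

```text
the job is handed in; nothing more can be done
None
```

I loaded all three tumblers into their own bays and moved the carousel one hole at a time from the first to the fourth. I then handed the job in at about 48 s. The interface reports no verdict.

**Glasses:** I slid each one upright up the ramp, held lightly between the fingers. The first was slid all the way in. The other two were released on the landing and pushed the last bit with the fingertips. Around the ramp top and landing the wrist briefly carried about a glass's weight (2 to 3 N). All three may therefore have been very slightly off the surface there, by a millimetre or so, well under the 13 mm limit.

**Carousel:** each time I pulled the knob up, turned the disc about 41°, let go and nudged the knob until the pin dropped in. In the second, third and fourth holes the knob top measured 80.6 to 80.7 mm, its home height. My angle readings were up to 1.6° high at the second and third holes, within calibration error plus play. The fourth read 135.1°.

**Last checks:**
- All three glasses stand upright, with the entry facing the closed side of the disc.
- By the top camera, two glasses are about 5 mm from their bay centres. The middle one is about 12 mm off against the 20 mm limit. It had shifted a few millimetres since the check before.
- The wrist camera, seeing two of the glasses only in part, differed from the top camera by up to about 10 mm. It also put every glass within 20 mm.
- The box, cup and bowl look unmoved in the last top picture; I did not re-measure them. The gripper ended open and clear.

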